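# Finish the stirrer's guide plate: press its bush home and break its sharp edge

### The job

Finish the aluminium guide plate that lies loose on the tilted filing table: first, so that no filings get under it, press the plate's bronze bush fully home with the empty gripper until its shoulder sits on the plate. Then take the block file by its rib and break the plate's raised upper edge, whose height you must feel for, with three long forward strokes towards the stop, the file level and bearing steadily but not hard (about 12 N) from its front third to its rear third, and lifted clear on every return, because only the stop holds the plate and a file dragged back would pull it off. Finally lay the file down flat on the worktop where it lay, and leave everything else where it is.

Things in the scene. Friction and masses are not known exactly. Their poses are not given: they have to be found in the camera images.
- filing_table: Fixed aluminium table, 150 x 116 mm (x, y); origin at the centre of its underside. x is level: the forward stroke direction (to the robot's left, up to 12 degrees off); z up. It carries the white bed, clamped between slotted uprights up to 8 mm higher or lower than the mean: not measured, feel for it. The bed falls 12 degrees towards +x to an 8 mm high stop; its raised end is at -x.
- edge_mean (a point): Point on the table's own axes where the middle of the plate's raised sharp edge lies when the bed is at its mean height (71 mm above the worktop) and the plate at its stop; the true edge is up to 8 mm higher or lower. The edge is level, 70 mm long along y, with free air on its -x side; on its +x side the plate falls away at 12 degrees, so a level file touches only this edge.
- plate (a joint): How far the plate has been pulled up the bed from its stop, m (0: at the stop, its start). Aluminium, 120 x 70 x 12 mm, 0.27 kg, between low rails; only its weight holds it at the stop. Rigid: once the file bears on it only the arm and the grip give way. The file grips it well (friction about 0.9), the bed hardly holds it.
- bush (a joint): How far the bush has been pressed into the plate, m: it starts between 0 and 0.004 and is home at 0.009, its shoulder on the plate. Tight fit: it moves under about 8 to 15 N (along its axis, 12 degrees off vertical towards +x, or straight down), bottoms hard and does not spring back.
- bush_mean (a point): Point on the table's own axes where the centre of the top of the pressed-home bush lies when the bed is at its mean height; the true one is up to 8 mm higher or lower, and before pressing higher still by 9 mm less the bush's reading. The bush: a bronze ring, 36 mm outside, 15 mm bore, shoulder 5 mm thick, in the middle of the plate.
- file_grip (a point): Block file, 0.22 kg: flat steel blade 160 x 26 x 6 mm under a grey non-slip grip rib 92 mm long, 16 mm wide, from 6 to 46 mm above the blade's underside. Both ends are alike. This point is in the middle of the rib, 30 mm above the underside; x along the file, y across the rib, z up. Pinch it across its 16 mm, fingertips above the blade, firmly or it tips.
- file_face (a point): Centre of the blade's flat underside, the face that files: 30 mm below file_grip, same axes. The face reaches 80 mm to either side along x.
- file: The block file itself; origin and axes as file_face.
- bottle_white: Bystander: white screw-cap bottle with blue cap, 56 mm across, 112 mm tall; origin under its centre.
- jar_0: Bystander: cream jar with lid, 49 mm across, 40 mm tall; origin under its centre.
- jar_2: Bystander: jar with grey lid, 49 mm across, 40 mm tall; origin under its centre.
- timer: Bystander: flat white digital timer, 56 x 66 x 16 mm; origin under its centre.
- beaker_small: Bystander: glass beaker, 61 mm across, 73 mm tall; origin under its centre.
- bottle_amber: Bystander: brown bottle with black cap, 62 mm across, 138 mm tall; origin under its centre.

How it is judged (in metres and radians):
On the way, in this order (a step that is already met when the one before it is completed fails the run):
1. first stroke begins with the bush home: front third of the level file pressed on the plate's raised edge (contact force between file and filing_table above 8 N and angle between file_face's own z axis and vertical below 0.15 rad and angle between the x axis of file_face and the x axis of filing_table, either way round below 0.35 rad and z of file_face in the frame of edge_mean below 0.02 m and x of file_face in the frame of edge_mean below -0.027 m and value of joint bush above 0.0083 m), for 0.02 s.
2. first stroke: still pressed on the edge as the file's middle passes over it (contact force between file and filing_table above 8 N and angle between file_face's own z axis and vertical below 0.15 rad and angle between the x axis of file_face and the x axis of filing_table, either way round below 0.35 rad and z of file_face in the frame of edge_mean below 0.02 m and x of file_face in the frame of edge_mean between -0.016 and 0.016 m), for 0.02 s.
3. first stroke ends: still pressed with the file's rear third on the edge (contact force between file and filing_table above 8 N and angle between file_face's own z axis and vertical below 0.15 rad and angle between the x axis of file_face and the x axis of filing_table, either way round below 0.35 rad and z of file_face in the frame of edge_mean below 0.02 m and x of file_face in the frame of edge_mean above 0.027 m), for 0.02 s.
4. after the first stroke the file is lifted clear of the plate (contact force between file and filing_table below 0.1 N), for 0.2 s.
5. second stroke begins with the bush home: front third of the level file pressed on the plate's raised edge (all of step 1), for 0.02 s.
6. second stroke ends: still pressed with the file's rear third on the edge (all of step 3), for 0.02 s.
7. after the second stroke the file is lifted clear of the plate (contact force between file and filing_table below 0.1 N), for 0.2 s.
8. third stroke begins with the bush home: front third of the level file pressed on the plate's raised edge (all of step 5), for 0.02 s.
9. third stroke: still pressed on the edge as the file's middle passes over it (all of step 2), for 0.02 s.
10. third stroke ends: still pressed with the file's rear third on the edge (all of step 6), for 0.02 s.
At the end, for the whole second after the job is handed in: The bush is pressed home (within 0.7 mm), the plate rests against its stop (within 4 mm), and the file lies at rest flat on the worktop within 60 mm of where it lay at the start, released (value of joint bush above 0.0083 m and value of joint plate below 0.004 m and distance of file_grip from where it was at the start of the episode below 0.06 m and angle between file_face's own z axis and vertical below 0.06 rad and height (world z) of file_face below 0.005 m and linear speed of file below 0.01 m/s and velocity of joint plate below 0.01 m/s); the robot touches nothing.
It fails at once if the plate is pulled more than 6 mm off its stop (value of joint plate above 0.006 m).
It fails at once if the file bears on the plate or table with more than 35 N (contact force between file and filing_table above 35 N).
It fails at once if a bystander is moved more than 30 mm (distance of any of bottle_white, jar_0, jar_2, timer, beaker_small, bottle_amber from where it was at the start of the episode above 0.03 m).
It also fails if it takes over 72 s, if anything falls off the work surface, if the arm or the gripper's body presses on something with over 40 N, if the wrist force passes 120 N, or if a joint passes its speed limit or range.

### The arm

A 6-joint arm with a two-finger parallel gripper is mounted at the origin on a cart in front of the work surface, level with it; the furniture and walls round the work are solid. World frame = base frame: x ahead of the robot, y to its left, z up, the work surface at z = 0. Lengths are in mm, angles in rad, forces in N, time in s.
With the tool pointing down it reaches from about 400 to 925 mm from the base axis. Payload 12.5 kg.
Tool frame: the origin (TCP) lies midway between the tips of the shut fingers; the grasp point (between the pads) lies 19 mm behind it (env.tcp_to_grasp is the distance from the TCP to the grasp point, in mm); z points along the fingers, y is the line along which they close (so a half turn about z gives the same grasp; the last joint's range is limited). The gripper opens to 95 mm and grips with 3 to 60 N. Pads are 20 mm wide; open, the fingers measure 119 mm over their backs; the gripper's body (75 mm by 180 mm) begins 59 mm behind the grasp point.
Start: joints at [1.207, 0.491, 1.559, -0, 1.092, -0.106], TCP at [159.328, 604.369, 214.661] pointing down, gripper open.
Joint ranges: [-3.1, 3.1], [-0.84, 2.19], [0.05, 2.79], [-1.13, 4.28], [0.06, 2.93], [-2.69, 2.69]. Speed limits (rad/s): [2.22, 2.22, 2.79, 3.14, 3.14, 3.14].

### API

Orientations are given as [roll, pitch, yaw] about the fixed x, y, z axes, in that order (R = Rz(yaw) Ry(pitch) Rx(roll)).
In Python, from cell import env gives the robot as it stands. The module is installed in compiled form; this text tells all that it offers.
- The arm moves only by the tool step_arm, never from a script. Its argument "plan" is a list that holds one entry, the list of rows, each a list of 5 numbers: the shift along the tool's x, y, z in mm, then the turn about the tool's z in degrees, then the opening, from -1 (shut) to 1 (fully open). A call has 1 to 8 rows; each row is the pose to reach, as a shift and turn from the pose commanded when the call began, along the tool's axes at that moment; what a row does not reach only later rows make up. A row lasts 1/12 s, in which the tool goes at most 41.7 mm and 7.16 degrees, less where a joint would pass 70% of its speed; a pose out of reach is approached as far as the arm can. A call with a gripper value outside its range is refused whole. The fingers move at their own pace and stop on an object; the grip force is fixed at half the most. Time passes only in rows, so rows that repeat a pose let the fingers close. It gives the time, the measured TCP pose, the force, the opening and the grip force at its end, in the units of the state.
- env.state(): the state, without advancing time (a new reading comes with each control period).
- env.read_camera(name): name is "side" or "top" or "wrist"; returns the picture (480x640x3 uint8, blue, green, red); there is no depth.
- env.get_calibration(name): a dict with "K" (3x3 intrinsics, pixels), "D" ([k1, k2, p1, p2, k3] as OpenCV has them; the pictures are not rectified), "extrinsics" (4x4, takes a point from world to camera coordinates). Camera axes: x right, y up, looking along -z (the intrinsics and any distortion apply to the point x, -y, -z); pixel columns grow to the right and rows downward; lengths in mm; the calibration is good to about 2 mm. A picture is of the moment at which its call begins: read the wrist's pose just before it. get_calibration takes no time and is no camera call; for the wrist camera it gives the pose at the moment of the call.
- env.job_done(): hands the job in; it is judged then, once.
The state is a dict: "t": time; "joints": joint angles; "qvel": joint speeds; "tau": joint torques, N m; "eef_pos": TCP position; "tcp_rot": TCP orientation; "ft_force": force on the tool from outside, world axes, zero at the start; "moment": the same for the moment, N m; "opening": opening from 0.0 (shut) to 1.0 (fully open); "grip_force": force on a finger pad.
Only numpy, scipy, OpenCV 4.12 (cv2) and the standard library are available. Lean on these libraries where they do the work, as an engineer would, in place of code of your own. Each camera call takes 0.05 s, during which the arm holds its last target. There are 200 camera calls.

## Working session

There is one attempt and no reset: what is moved stays moved. The work goes in short steps, Python scripts to look and compute and a tool call to move; the robot and the scene stay as the last step left them, time stands still between calls to the robot, and variables do not carry over. Pictures are saved under pics/ and viewed, at most 10 in all, crops included, and the job is handed in when it is done.

Besides the shell and the picture viewer there is one more tool, called after "Call:" by a JSON object that holds its "method" and its "body", one argument or row to a line. step_arm: Moves the arm, as the interface text tells. Its arguments: {"type":"object","properties":{"plan":{"type":"array"}},"required":["plan"]}

```bash
mkdir -p pics; python3 - <<'E'
from cell import env
import cv2, numpy as np
s=env.state(); print({k:np.round(v,3).tolist() for k,v in s.items()}, env.tcp_to_grasp)
for n in ("top","side","wrist"):
    c=env.get_calibration(n); print(n,np.round(c["K"],1).tolist(),np.round(c["D"],4).tolist(),np.round(c["extrinsics"],3).tolist())
    cv2.imwrite(f"pics/{n}0.png",env.read_camera(n))
E
```

```text
{'t': 0.0, 'joints': [1.207, 0.492, 1.559, -0.0, 1.092, -0.106], 'qvel': [0.001, -0.0, 0.0, 0.0, 0.001, 0.001], 'tau': [0.001, -61.263, -25.819, 0.069, 0.048, -0.0], 'eef_pos': [159.22, 604.114, 214.047], 'tcp_rot': [-3.14, -0.0, 2.884], 'ft_force': [-0.341, 0.574, -0.652], 'moment': [-0.003, 0.093, 0.024], 'grip_force': 0.0, 'opening': 1.002} 18.8
top [[440.1, 0.0, 321.8], [0.0, 440.1, 241.3], [0.0, 0.0, 1.0]] [-0.0471, 0.0, 0.0, 0.0, 0.0] [[-0.015, -1.0, -0.019, -29.124], [0.981, -0.018, 0.192, -526.54], [-0.192, -0.016, 0.981, -1125.748], [0.0, 0.0, 0.0, 1.0]]
side [[453.5, 0.0, 319.3], [0.0, 453.5, 233.4], [0.0, 0.0, 1.0]] [-0.015, 0.0, 0.0, 0.0, 0.0] [[0.425, -0.905, 0.009, -263.909], [0.664, 0.319, 0.676, -398.337], [-0.615, -0.281, 0.737, -1346.249], [0.0, 0.0, 0.0, 1.0]]
wrist [[397.2, 0.0, 322.6], [0.0, 397.2, 249.8], [0.0, 0.0, 1.0]] [-0.0016, 0.0, 0.0, 0.0, 0.0] [[0.254, 0.967, -0.001, -625.085], [-0.931, 0.244, -0.27, 29.746], [-0.261, 0.069, 0.963, -391.339], [0.0, 0.0, 0.0, 1.0]]
```

View pics/top0.png

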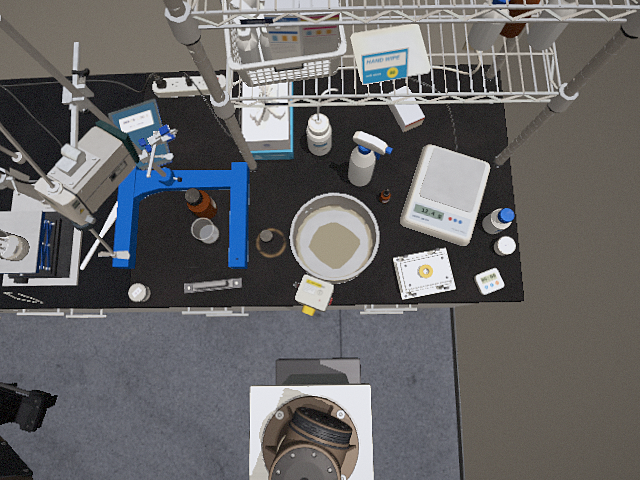

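View pics/side0.png

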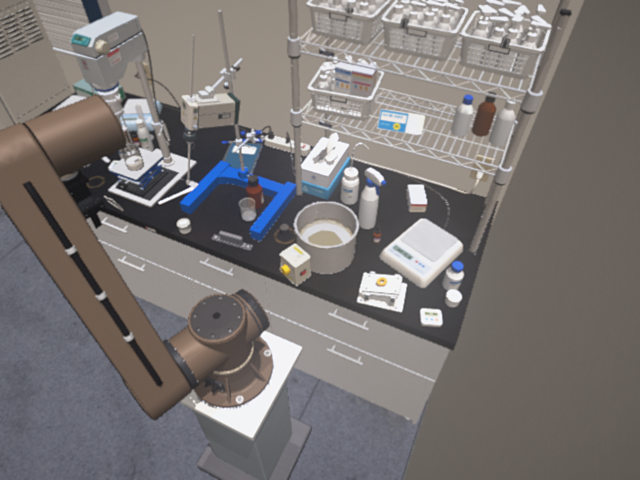

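The top view shows the file lying at about (213,285), and the white filing table at about (425,272) with the bronze bush on it. The side view shows the file at (232,240) and the table at (383,288). Next I'll enlarge both regions.

```bash
cat > h.py <<'E'
import numpy as np, cv2
from cell import env
def ray(n,px,cal=None):
    c=cal or env.get_calibration(n); E=np.array(c["extrinsics"],float)
    u=cv2.undistortPoints(np.array(px,float).reshape(-1,1,2),np.array(c["K"],float),np.array(c["D"],float)).reshape(-1,2)
    d=np.c_[u[:,0],-u[:,1],-np.ones(len(u))]@E[:3,:3]
    return -E[:3,:3].T@E[:3,3], d/np.linalg.norm(d,axis=1)[:,None]
def onz(n,px,z,cal=None):
    o,d=ray(n,px,cal); return o+d*((z-o[2])/d[:,2])[:,None]
def two(pt,ps):
    o1,d1=ray("top",[pt]); o2,d2=ray("side",[ps]); d1=d1[0];d2=d2[0]
    s=np.linalg.lstsq(np.c_[d1,-d2],o2-o1,rcond=None)[0]
    a=o1+s[0]*d1;b=o2+s[1]*d2; return (a+b)/2,np.linalg.norm(a-b)
E
python3 - <<'E'
import cv2, numpy as np
t=cv2.imread("pics/top0.png"); s=cv2.imread("pics/side0.png")
f=lambda i,x,y:cv2.resize(i[y:y+60,x:x+80],None,fx=5,fy=5,interpolation=cv2.INTER_CUBIC)
cv2.imwrite("pics/crop.png",np.vstack([np.hstack([f(t,175,255),f(t,385,240)]),np.hstack([f(s,195,210),f(s,345,260)])]))
E
```

```text
(no output)
```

View pics/crop.png

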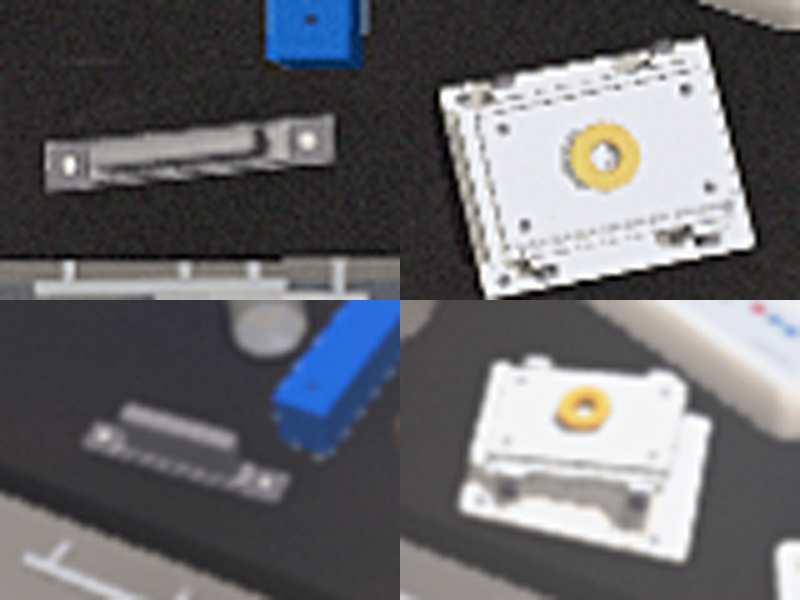

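Enlarged, the file's two end screws are at crop (68,165) and (308,141), with the rib between them. The table outline has corners at (442,90), (707,38), (755,245) and (486,297). The bush centre is at top crop (605,156) and side crop (583,408).

```bash
python3 - <<'E'
from h import *
T=lambda p,ox,oy,cx,cy:[ox+(p[0]-cx)/5,oy+(p[1]-cy)/5]
tl=lambda p:T(p,175,255,0,0); tr=lambda p:T(p,385,240,400,0); sl=lambda p:T(p,195,210,0,300); sr=lambda p:T(p,345,260,400,300)
np.set_printoptions(precision=1,suppress=True)
f=onz("top",[tl((68,165)),tl((308,141)),tl((45,143)),tl((335,115)),tl((335,163)),tl((45,192))],6); print(f,f[:2].mean(0),f[2:].mean(0),np.degrees(np.arctan2(*(f[0]-f[1])[:2])),np.linalg.norm(f[0]-f[1]))
fs=onz("side",[sl((103,437)),sl((263,481))],6);print("side",fs,fs.mean(0))
for z in(5,10):
  q=onz("top",[tr(p) for p in((442,90),(707,38),(755,245),(486,297))],z);print(q,q.mean(0),[np.linalg.norm(q[i]-q[i-1]) for i in range(4)],np.degrees(np.arctan2(*(q[0]-q[1])[:2])),np.degrees(np.arctan2(*(q[3]-q[2])[:2])))
print("bush",two(tr((605,156)),sr((583,408))))
# plate screws
for a,b in (((503,129),(521,380)),((685,89),(679,395)),((710,187),(655,455)),((524,225),(503,441))): print(two(tr(a),sr(b)))
E
```

```text
[[410.8 331.1   6. ]
 [422.1 198.3   6. ]
 [423.1 344.4   6. ]
 [436.2 183.7   6. ]
 [409.8 183.2   6. ]
 [396.1 343.3   6. ]] [416.4 264.7   6. ] [416.3 263.6   6. ] -4.871234538055705 133.2659639570146
side [[412.9 329.3   6. ]
 [427.2 199.3   6. ]] [420.1 264.3   6. ]
[[ 484.6 -233.4    5. ]
 [ 510.9 -381.4    5. ]
 [ 396.2 -399.9    5. ]
 [ 370.9 -252.2    5. ]] [ 440.7 -316.7    5. ] [np.float64(115.22498019295737), np.float64(150.29057890823353), np.float64(116.19652626321323), np.float64(149.83745359344192)] -10.105963353362219 -9.736988774364232
[[ 483.8 -232.7   10. ]
 [ 510.1 -380.    10. ]
 [ 395.8 -398.5   10. ]
 [ 370.6 -251.4   10. ]] [ 440.1 -315.6   10. ] [np.float64(114.74487491287572), np.float64(149.66436660288505), np.float64(115.71237286442172), np.float64(149.21312931494148)] -10.105963353362249 -9.736988774364217
bush (array([ 439.1, -307.8,   70. ]), np.float64(2.4277017331257484))
(array([ 456.9, -259.2,   51.2]), np.float64(3.1187512807568196))
(array([ 476.6, -357. ,   65.3]), np.float64(11.694317602401382))
(array([ 422.4, -361.7,   71.1]), np.float64(4.240858805379934))
(array([ 405.7, -267. ,   51.1]), np.float64(1.5664898728867336))
```

Call:
{"method": "step_arm", "body": {
  "plan": [
    [[-348,-259,-16,65,-1],[-348,-259,-16,65,-1],[-348,-259,-16,65,-1],[-348,-259,-16,65,-1],[-348,-259,-16,65,-1],[-348,-259,-16,65,-1],[-348,-259,-16,65,-1],[-348,-259,-16,65,-1]]
  ]
}}

```text
t: 0.82
eef_pos: [367.8, 342.2, 227.0]
tcp_rot: [3.142, -0.0, 1.878]
ft_force: [1.2, 0.7, 0.6]
opening: 0.5
grip_force: 0.0
```

```bash
cat >> h.py <<'E'
from scipy.spatial.transform import Rotation as Ro
def go(p,close=None):
    s=env.state(); R=Ro.from_euler("xyz",s["tcp_rot"]).as_matrix()
    d=R.T@(np.array(p,float)-s["eef_pos"]); h=np.degrees(np.arctan2(R[1,1],R[0,1]))
    t=None if close is None else ((h-close+90)%180-90)
    print("shift",np.round(d,1),"turn",t,"heading",round(h,1),"tilt",np.round(R[:,2],4),"F",np.round(s["ft_force"],1),"pos",np.round(s["eef_pos"],1),"t",s["t"])
E
python3 -c "
from h import *
go((430,240,230),9.9);go((439,-308,150),9.9)"
```

```text
shift [-116.2   28.4   -3. ] turn 7.692849649775752 heading 17.6 tilt [ 0.e+00  1.e-04 -1.e+00] F [1.2 0.7 0.6] pos [367.8 342.2 227. ] t 0.8167
shift [-641.3 -128.6   77. ] turn 7.692849649775752 heading 17.6 tilt [ 0.e+00  1.e-04 -1.e+00] F [1.2 0.7 0.6] pos [367.8 342.2 227. ] t 0.8167
```

Call:
{"method": "step_arm", "body": {
  "plan": [
    [[-108,34,0,7,-1],[-108,34,0,7,-1],[-108,34,0,7,-1],[-395,-60,0,7,-1],[-395,-60,0,7,-1],[-395,-60,0,7,-1],[-395,-60,0,7,-1],[-395,-60,0,7,-1]]
  ]
}}

```text
t: 1.48
eef_pos: [431.3, 41.5, 226.9]
tcp_rot: [3.142, -0.0, 1.762]
ft_force: [2.1, -0.4, 1.2]
opening: 0.006
grip_force: 0.0
```

```bash
python3 -c "
from h import *
go((439,-300,200),9.9)"
```

```text
shift [-336.8  -57.4   26.9] turn 1.0536003339293245 heading 11.0 tilt [ 0.e+00  1.e-04 -1.e+00] F [ 2.1 -0.4  1.2] pos [431.3  41.5 226.9] t 1.4833
```

Call:
{"method": "step_arm", "body": {
  "plan": [
    [[-320,-54,20,0,-1],[-320,-54,20,0,-1],[-320,-54,20,0,-1],[-320,-54,20,0,-1],[-320,-54,20,0,-1],[-320,-54,20,0,-1],[-320,-54,20,0,-1],[-320,-54,20,0,-1]]
  ]
}}

```text
t: 2.15
eef_pos: [439.1, -284.0, 206.5]
tcp_rot: [-3.142, 0.0, 1.761]
ft_force: [0.3, -0.0, 0.1]
opening: 0.0
grip_force: 0.0
```

Call:
{"method": "step_arm", "body": {
  "plan": [
    [[0,0,0,0,-1],[0,0,0,0,-1],[0,0,0,0,-1]]
  ]
}}

```text
t: 2.4
eef_pos: [439.2, -280.5, 206.6]
tcp_rot: [-3.141, -0.001, 1.761]
ft_force: [0.2, 0.1, -0.0]
opening: 0.003
grip_force: 0.0
```

```bash
python3 - <<'E'
from h import *
c=env.get_calibration("wrist"); im=env.read_camera("wrist"); cv2.imwrite("pics/w1.png",im)
import pickle; pickle.dump(c,open("c1.pkl","wb"))
hsv=cv2.cvtColor(im,cv2.COLOR_BGR2HSV); m=cv2.inRange(hsv,(15,80,80),(35,255,255))
for k in cv2.findContours(m,0,2)[0]:
    if cv2.contourArea(k)>300:
        (x,y),ax,an=cv2.fitEllipse(k); print((x,y),ax,onz("wrist",[(x,y)],67,c))
go((439,-308,90),9.9)
E
```

```text
(276.100830078125, 427.3184814453125) (9.05846118927002, 517.2979736328125) [[ 429.9712947  -466.13862738   67.        ]]
(316.68585205078125, 267.5586853027344) (41.661720275878906, 42.68040084838867) [[ 437.86526501 -306.0386747    67.        ]]
shift [-27.4  -5.7 116.8] turn 1.0650823540213707 heading 11.0 tilt [-4.e-04  6.e-04 -1.e+00] F [-1.1  1.   0.9] pos [ 439.4 -280.1  206.8] t 2.45
```

View pics/w1.png

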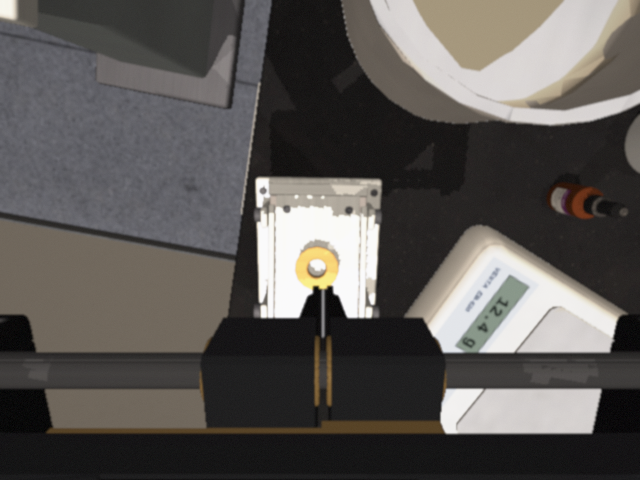

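The wrist view shows the bush centre at (317,268), which gives world (438,-306). That agrees with the earlier fix, so I'll go above it and press.

Call:
{"method": "step_arm", "body": {
  "plan": [
    [[-26.3,-6,0,1,-1],[-26.3,-6,40,1,-1],[-26.3,-6,80,1,-1],[-26.3,-6,110,1,-1],[-26.3,-6,118,1,-1],[-26.3,-6,118,1,-1],[-26.3,-6,118,1,-1]]
  ]
}}

```text
t: 3.03
eef_pos: [439.3, -307.7, 90.0]
tcp_rot: [3.141, 0.001, 1.745]
ft_force: [0.3, -0.4, 0.2]
opening: 0.003
grip_force: 0.0
```

Call:
{"method": "step_arm", "body": {
  "plan": [
    [[0,0,2,0,-1],[0,0,4,0,-1],[0,0,6,0,-1],[0,0,8,0,-1],[0,0,10,0,-1],[0,0,12,0,-1],[0,0,12,0,-1]]
  ]
}}

```text
t: 3.62
eef_pos: [438.5, -308.0, 76.5]
tcp_rot: [-3.141, -0.0, 1.744]
ft_force: [-0.5, 0.6, 0.1]
opening: 0.008
grip_force: 0.0
```

Call:
{"method": "step_arm", "body": {
  "plan": [
    [[0,0,1.5,0,-1],[0,0,3,0,-1],[0,0,4,0,-1],[0,0,5,0,-1],[0,0,5,0,-1]]
  ]
}}

```text
t: 4.03
eef_pos: [438.8, -308.3, 72.4]
tcp_rot: [3.141, 0.001, 1.744]
ft_force: [-1.3, 0.9, 7.4]
opening: 0.009
grip_force: 4.1
```

Call:
{"method": "step_arm", "body": {
  "plan": [
    [[0,0,1,0,-1],[0,0,2,0,-1],[0,0,3,0,-1],[0,0,4,0,-1],[0,0,4,0,-1]]
  ]
}}

```text
t: 4.45
eef_pos: [439.0, -308.9, 68.8]
tcp_rot: [3.141, 0.002, 1.744]
ft_force: [-2.9, -1.1, 9.8]
opening: 0.007
grip_force: 5.3
```

Call:
{"method": "step_arm", "body": {
  "plan": [
    [[0,0,1,0,-1],[0,0,2,0,-1],[0,0,2,0,-1],[0,0,2,0,-1]]
  ]
}}

```text
t: 4.78
eef_pos: [439.1, -309.2, 66.9]
tcp_rot: [3.14, 0.003, 1.744]
ft_force: [-3.3, -3.8, 11.6]
opening: 0.004
grip_force: 5.2
```

Call:
{"method": "step_arm", "body": {
  "plan": [
    [[0,0,1,0,-1],[0,0,2,0,-1],[0,0,2,0,-1],[0,0,2,0,-1]]
  ]
}}

```text
t: 5.12
eef_pos: [439.2, -309.5, 65.1]
tcp_rot: [3.14, 0.003, 1.744]
ft_force: [-4.4, -4.9, 13.8]
opening: 0.006
grip_force: 6.1
```

Call:
{"method": "step_arm", "body": {
  "plan": [
    [[0,0,1,0,-1],[0,0,2,0,-1],[0,0,2,0,-1],[0,0,2,0,-1]]
  ]
}}

```text
t: 5.45
eef_pos: [439.3, -309.7, 64.5]
tcp_rot: [3.139, 0.004, 1.744]
ft_force: [-8.4, -1.5, 31.1]
opening: 0.003
grip_force: 15.6
```

Call:
{"method": "step_arm", "body": {
  "plan": [
    [[0,0,1,0,-1],[0,0,2,0,-1],[0,0,2,0,-1],[0,0,2,0,-1]]
  ]
}}

```text
t: 5.78
eef_pos: [439.3, -309.9, 64.0]
tcp_rot: [3.139, 0.005, 1.744]
ft_force: [-13.1, 1.3, 52.4]
opening: 0.0
grip_force: 25.9
```

The force climbed from 14 N to 52 N within 1 mm, so the bush is home. Now I'll retreat to the file.

Call:
{"method": "step_arm", "body": {
  "plan": [
    [[0,0,-20,0,-1],[0,0,-60,0,-1],[0,0,-100,0,-1],[20,0,-140,0,-1],[60,0,-155,0,-1],[100,0,-155,0,-1],[140,0,-155,0,-1],[181,0,-155,0,-1]]
  ]
}}

```text
t: 6.45
eef_pos: [406.6, -128.3, 215.3]
tcp_rot: [3.141, 0.0, 1.743]
ft_force: [1.5, 0.5, 0.2]
opening: 0.004
grip_force: 0.0
```

```bash
python3 -c "
from h import *
go((435,265,220),4.9)"
```

```text
shift [382.6  95.4  -4.8] turn 4.98319309209144 heading 9.9 tilt [ 1.e-03 -3.e-04 -1.e+00] F [1.5 0.5 0.2] pos [ 406.6 -128.3  215.3] t 6.45
```

Call:
{"method": "step_arm", "body": {
  "plan": [
    [[372,93,-5,5,-0.2],[372,93,-5,5,-0.2],[372,93,-5,5,-0.2],[372,93,-5,5,-0.2],[372,93,-5,5,-0.2],[372,93,-5,5,-0.2],[372,93,-5,5,-0.2],[372,93,-5,5,-0.2]]
  ]
}}

```text
t: 7.12
eef_pos: [430.9, 204.9, 219.4]
tcp_rot: [3.141, -0.0, 1.657]
ft_force: [1.2, -0.5, 0.8]
opening: 0.396
grip_force: 0.0
```

Call:
{"method": "step_arm", "body": {
  "plan": [
    [[45,10,0,0,-0.2],[45,10,0,0,-0.2],[45,10,0,0,-0.2],[45,10,0,0,-0.2]]
  ]
}}

```text
t: 7.45
eef_pos: [437.0, 248.1, 218.9]
tcp_rot: [-3.141, 0.0, 1.658]
ft_force: [0.2, 0.0, -0.4]
opening: 0.4
grip_force: 0.0
```

```bash
python3 - <<'E'
from h import *
import pickle
c=env.get_calibration("wrist"); im=env.read_camera("wrist"); cv2.imwrite("pics/w2.png",im); pickle.dump(c,open("c2.pkl","wb"))
go((417.5,264.5,60),4.9)
E
```

```text
shift [ 18.6 -18.  159.1] turn 0.02574899521813734 heading 4.9 tilt [-5.e-04 -3.e-04 -1.e+00] F [ 0.3  0.4 -0.3] pos [437.1 247.5 219.1] t 7.5
```

View pics/w2.png

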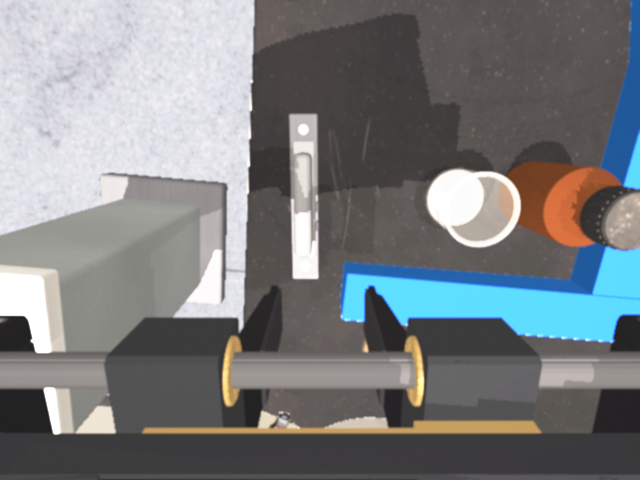

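The wrist view shows the file blade with corners (290,114), (317,114), (319,277) and (292,277). The blue frame is beside the near end of the file.

```bash
python3 - <<'E'
from h import *
import pickle
c=pickle.load(open("c2.pkl","rb"))
q=onz("wrist",[(290,114),(317,114),(319,277),(292,277)],6,c);print(q.round(1),q.mean(0))
a=(q[0]+q[1]-q[2]-q[3])/2;print(np.degrees(np.arctan2(a[1],a[0])),np.linalg.norm(a))
q=onz("wrist",[(342,264),(341,320)],25,c);print(q.round(1))
E
```

```text
[[397.  343.4   6. ]
 [421.6 345.6   6. ]
 [437.  188.5   6. ]
 [409.5 186.    6. ]] [416.30012788 265.874233     6.        ]
95.06226065288759 157.88673731061647
[[457.5 210.4  25. ]
 [462.5 151.7  25. ]]
```

Call:
{"method": "step_arm", "body": {
  "plan": [
    [[19,-19,30,0,-0.2],[19,-19,70,0,-0.2],[19,-19,110,0,-0.2],[19,-19,150,0,-0.2],[19,-19,180,0,-0.2],[19,-19,200,0,-0.2],[19,-19,207,0,-0.2],[19,-19,207,0,-0.2]]
  ]
}}

```text
t: 8.17
eef_pos: [416.6, 264.3, 11.3]
tcp_rot: [-3.139, 0.001, 1.655]
ft_force: [0.6, -0.8, -0.1]
opening: 0.402
grip_force: 0.0
```

Call:
{"method": "step_arm", "body": {
  "plan": [
    [[0,0,0,0,-0.2],[0,0,0,0,-1],[0,0,0,0,-1],[0,0,0,0,-1],[0,0,0,0,-1],[0,0,0,0,-1]]
  ]
}}

```text
t: 8.67
eef_pos: [417.1, 265.8, 13.0]
tcp_rot: [3.14, -0.0, 1.657]
ft_force: [0.0, -1.3, 8.5]
opening: 0.166
grip_force: 30.0
```

Call:
{"method": "step_arm", "body": {
  "plan": [
    [[0,0,-4,0,-1],[0,0,-10,0,-1],[0,0,-40,0,-1],[0,0,-80,0,-1],[0,0,-120,0,-1],[0,0,-160,0,-1],[0,0,-200,0,-1],[0,0,-210,0,-1]]
  ]
}}

```text
t: 9.33
eef_pos: [417.9, 266.3, 228.5]
tcp_rot: [3.134, -0.003, 1.657]
ft_force: [-0.2, -0.2, -2.9]
opening: 0.167
grip_force: 30.0
```

```bash
python3 - <<'E'
from h import *
go((435,-150,220),9.9)
E
```

```text
shift [-416.2  -18.9    7.1] turn -4.949370184460847 heading 5.0 tilt [ 0.0073  0.0034 -1.    ] F [-0.2 -0.2 -2.9] pos [417.9 266.3 228.5] t 9.3333
```

Call:
{"method": "step_arm", "body": {
  "plan": [
    [[-416,-19,5,-5,-1],[-416,-19,5,-5,-1],[-416,-19,5,-5,-1],[-416,-19,5,-5,-1],[-416,-19,5,-5,-1],[-416,-19,5,-5,-1],[-416,-19,5,-5,-1],[-416,-19,5,-5,-1]]
  ]
}}

```text
t: 10.0
eef_pos: [429.5, -69.2, 218.7]
tcp_rot: [3.141, 0.0, 1.744]
ft_force: [1.2, 1.0, -2.3]
opening: 0.164
grip_force: 30.0
```

```bash
python3 - <<'E'
from h import *
go((455.5,-402.8,160),9.9)
E
```

```text
shift [-333.1  -32.    58.7] turn 0.04637165742694549 heading 9.9 tilt [ 3.e-04  0.e+00 -1.e+00] F [ 1.2  1.  -2.3] pos [429.5 -69.2 218.7] t 10.0
```

Call:
{"method": "step_arm", "body": {
  "plan": [
    [[-41,-4,0,0,-1],[-82,-8,0,0,-1],[-123,-12,0,0,-1],[-164,-16,0,0,-1],[-205,-20,0,0,-1],[-246,-24,0,0,-1],[-287,-28,0,0,-1],[-327,-32,0,0,-1]]
  ]
}}

```text
t: 10.67
eef_pos: [454.6, -396.9, 218.5]
tcp_rot: [-3.141, -0.0, 1.744]
ft_force: [0.8, -0.6, -1.2]
opening: 0.168
grip_force: 30.0
```

Call:
{"method": "step_arm", "body": {
  "plan": [
    [[-3,0,30,0,-1],[-3,0,60,0,-1],[-3,0,90,0,-1],[-3,0,110,0,-1],[-3,0,113,0,-1],[-3,0,113,0,-1]]
  ]
}}

```text
t: 11.17
eef_pos: [455.3, -397.5, 104.6]
tcp_rot: [-3.14, -0.002, 1.744]
ft_force: [-0.4, -0.4, -3.1]
opening: 0.171
grip_force: 30.0
```

```bash
python3 - <<'E'
from h import *
im=env.read_camera("side"); cv2.imwrite("pics/s3.png",cv2.resize(im[220:340,320:480],None,fx=5,fy=5,interpolation=cv2.INTER_CUBIC))
go((455.5,-402.8,90),9.9)
E
```

```text
shift [-4.7 -1.2 15.9] turn 0.04319288221095974 heading 9.9 tilt [ 0.e+00  1.e-04 -1.e+00] F [-0.1 -0.2 -1.5] pos [ 455.9 -398.   105.9] t 11.2167
```

View pics/s3.png

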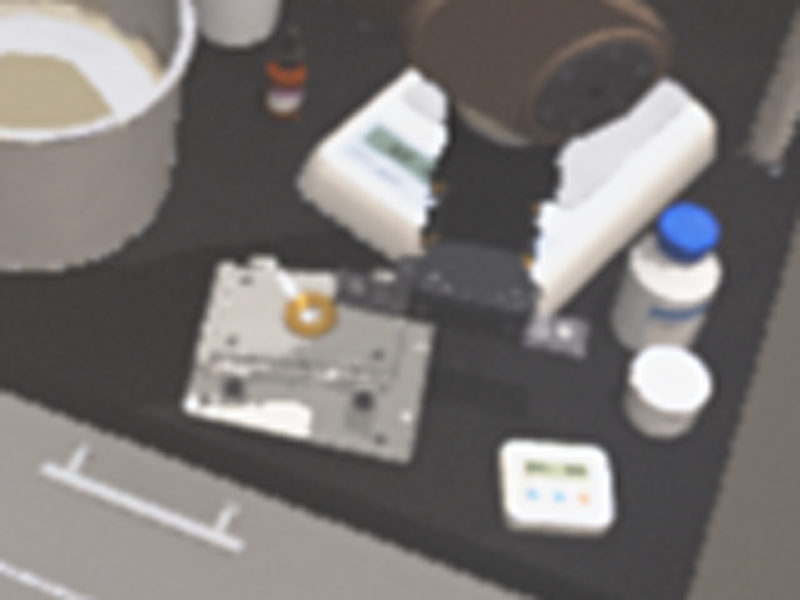

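The side view shows the level file with its front over the plate's raised end. The bush is seated and the bystanders are clear. Next I'll feel down for the edge.

Call:
{"method": "step_arm", "body": {
  "plan": [
    [[-6,0,8,0,-1],[-6,0,14,0,-1],[-6,0,17,0,-1],[-6,0,18,0,-1],[-6,0,18,0,-1]]
  ]
}}

```text
t: 11.63
eef_pos: [456.6, -403.8, 87.1]
tcp_rot: [-3.141, -0.0, 1.744]
ft_force: [0.5, 0.8, -2.8]
opening: 0.168
grip_force: 30.0
```

Call:
{"method": "step_arm", "body": {
  "plan": [
    [[0,0,1,0,-1],[0,0,2,0,-1],[0,0,3,0,-1],[0,0,3,0,-1]]
  ]
}}

```text
t: 11.97
eef_pos: [456.7, -403.8, 84.1]
tcp_rot: [3.142, -0.0, 1.744]
ft_force: [-1.1, -0.2, -3.5]
opening: 0.165
grip_force: 30.0
```

Call:
{"method": "step_arm", "body": {
  "plan": [
    [[0,0,0.5,0,-1],[0,0,1,0,-1],[0,0,1,0,-1],[0,0,1,0,-1]]
  ]
}}

```text
t: 12.3
eef_pos: [456.8, -403.9, 83.3]
tcp_rot: [3.141, 0.0, 1.744]
ft_force: [-0.4, 0.3, -0.7]
opening: 0.164
grip_force: 30.0
```

Call:
{"method": "step_arm", "body": {
  "plan": [
    [[0,0,0.5,0,-1],[0,0,1,0,-1],[0,0,1,0,-1],[0,0,1,0,-1]]
  ]
}}

```text
t: 12.63
eef_pos: [456.9, -404.0, 83.0]
tcp_rot: [3.141, 0.001, 1.744]
ft_force: [-1.2, 0.1, 7.1]
opening: 0.168
grip_force: 30.0
```

Call:
{"method": "step_arm", "body": {
  "plan": [
    [[0,0,0.3,0,-1],[1,0,0.3,0,-1],[3,0,0.3,0,-1],[6,0,0.3,0,-1],[9,0,0.3,0,-1],[12,0,0.3,0,-1]]
  ]
}}

```text
t: 13.13
eef_pos: [455.7, -393.9, 83.3]
tcp_rot: [3.139, 0.005, 1.744]
ft_force: [0.8, -5.9, 4.8]
opening: 0.165
grip_force: 30.0
```

Call:
{"method": "step_arm", "body": {
  "plan": [
    [[3,0,0.5,0,-1],[6,0,0.5,0,-1],[9,0,0.5,0,-1],[12,0,0.5,0,-1],[15,0,0.5,0,-1]]
  ]
}}

```text
t: 13.55
eef_pos: [453.6, -379.7, 83.2]
tcp_rot: [3.138, 0.007, 1.744]
ft_force: [1.6, -7.9, 8.0]
opening: 0.167
grip_force: 30.0
```

Call:
{"method": "step_arm", "body": {
  "plan": [
    [[3,0,0,0,-1],[6,0,0,0,-1],[9,0,0,0,-1],[12,0,0,0,-1]]
  ]
}}

```text
t: 13.88
eef_pos: [451.5, -367.8, 83.1]
tcp_rot: [3.138, 0.006, 1.744]
ft_force: [1.7, -7.5, 7.6]
opening: 0.168
grip_force: 30.0
```

Call:
{"method": "step_arm", "body": {
  "plan": [
    [[3,0,0.2,0,-1],[6,0,0.2,0,-1],[9,0,0.2,0,-1],[12,0,0.2,0,-1],[15,0,0.2,0,-1]]
  ]
}}

```text
t: 14.3
eef_pos: [449.1, -353.1, 83.0]
tcp_rot: [3.138, 0.007, 1.744]
ft_force: [2.2, -7.4, 8.1]
opening: 0.167
grip_force: 30.0
```

Call:
{"method": "step_arm", "body": {
  "plan": [
    [[3,0,0.1,0,-1],[6,0,0.1,0,-1],[9,0,0.1,0,-1],[12,0,0.1,0,-1]]
  ]
}}

```text
t: 14.63
eef_pos: [447.1, -341.3, 82.9]
tcp_rot: [3.138, 0.007, 1.744]
ft_force: [1.2, -7.2, 7.9]
opening: 0.166
grip_force: 30.0
```

Call:
{"method": "step_arm", "body": {
  "plan": [
    [[3,0,0.2,0,-1],[6,0,0.3,0,-1],[9,0,0.4,0,-1],[12,0,0.4,0,-1]]
  ]
}}

```text
t: 14.97
eef_pos: [445.0, -329.4, 82.3]
tcp_rot: [3.138, 0.006, 1.744]
ft_force: [1.9, -7.3, 7.7]
opening: 0.164
grip_force: 30.0
```

```bash
python3 - <<'E'
from h import *
s=env.state(); print(s["eef_pos"],s["ft_force"],s["moment"],s["tcp_rot"])
E
```

```text
[ 444.98653205 -329.38288661   82.32756691] [ 1.93419218 -7.31022645  7.71558552] [-1.88911463 -0.21618314  0.02058091] [3.13766085 0.00648562 1.74434145]
```

Call:
{"method": "step_arm", "body": {
  "plan": [
    [[0,0,-8,0,-1],[0,0,-16,0,-1],[-36,0,-16,0,-1],[-76,0,-16,0,-1],[-76,0,-16,0,-1],[-76,0,-10,0,-1],[-76,0,-5,0,-1],[-76,0,-5,0,-1]]
  ]
}}

```text
t: 15.63
eef_pos: [455.7, -400.5, 84.4]
tcp_rot: [-3.14, -0.003, 1.744]
ft_force: [0.3, 0.5, -2.9]
opening: 0.164
grip_force: 30.0
```

Call:
{"method": "step_arm", "body": {
  "plan": [
    [[0,0,0.5,0,-1],[0,0,1,0,-1],[0,0,1.5,0,-1],[0,0,1.5,0,-1]]
  ]
}}

```text
t: 15.97
eef_pos: [456.5, -401.6, 84.4]
tcp_rot: [3.141, 0.0, 1.745]
ft_force: [0.0, -1.4, -2.2]
opening: 0.162
grip_force: 30.0
```

Call:
{"method": "step_arm", "body": {
  "plan": [
    [[-2,0,0,0,-1],[-2,0,0.5,0,-1],[-2,0,1,0,-1],[-2,0,1,0,-1],[-2,0,1,0,-1]]
  ]
}}

```text
t: 16.38
eef_pos: [456.9, -404.2, 83.6]
tcp_rot: [3.141, 0.001, 1.744]
ft_force: [0.6, -1.5, 2.1]
opening: 0.165
grip_force: 30.0
```

Call:
{"method": "step_arm", "body": {
  "plan": [
    [[0,0,0.4,0,-1],[0,0,0.8,0,-1],[0,0,0.8,0,-1],[0,0,0.8,0,-1]]
  ]
}}

```text
t: 16.72
eef_pos: [457.0, -404.2, 83.4]
tcp_rot: [3.141, 0.001, 1.744]
ft_force: [-0.6, 0.2, 10.0]
opening: 0.168
grip_force: 30.0
```

Call:
{"method": "step_arm", "body": {
  "plan": [
    [[1,0,0.2,0,-1],[3,0,0.4,0,-1],[6,0,0.6,0,-1],[10,0,0.7,0,-1],[14,0,0.8,0,-1],[18,0,0.8,0,-1],[22,0,0.8,0,-1],[26,0,0.8,0,-1]]
  ]
}}

```text
t: 17.38
eef_pos: [453.6, -380.5, 83.3]
tcp_rot: [3.138, 0.006, 1.744]
ft_force: [2.1, -7.5, 8.3]
opening: 0.163
grip_force: 30.0
```

Call:
{"method": "step_arm", "body": {
  "plan": [
    [[4,0,0,0,-1],[8,0,0,0,-1],[12,0,0.1,0,-1],[16,0,0.1,0,-1],[20,0,0.1,0,-1],[24,0,0.1,0,-1],[28,0,0.2,0,-1]]
  ]
}}

```text
t: 17.97
eef_pos: [448.7, -352.6, 82.8]
tcp_rot: [3.138, 0.006, 1.744]
ft_force: [1.5, -7.0, 7.4]
opening: 0.166
grip_force: 30.0
```

Call:
{"method": "step_arm", "body": {
  "plan": [
    [[4,0,0.1,0,-1],[8,0,0.2,0,-1],[12,0,0.3,0,-1],[16,0,0.4,0,-1],[20,0,0.5,0,-1],[23,0,0.6,0,-1]]
  ]
}}

```text
t: 18.47
eef_pos: [445.0, -330.1, 82.3]
tcp_rot: [3.138, 0.006, 1.744]
ft_force: [1.8, -7.2, 8.2]
opening: 0.167
grip_force: 30.0
```

Call:
{"method": "step_arm", "body": {
  "plan": [
    [[0,0,-8,0,-1],[0,0,-16,0,-1],[-36,0,-16,0,-1],[-77,0,-16,0,-1],[-77,0,-16,0,-1],[-77,0,-10,0,-1],[-77,0,-5,0,-1],[-77,0,-5,0,-1]]
  ]
}}

```text
t: 19.13
eef_pos: [456.0, -402.4, 84.4]
tcp_rot: [-3.14, -0.003, 1.744]
ft_force: [-0.1, 0.7, -2.2]
opening: 0.169
grip_force: 30.0
```

Call:
{"method": "step_arm", "body": {
  "plan": [
    [[0,0,1,0,-1],[0,0,1.5,0,-1],[0,0,2,0,-1],[0,0,2.3,0,-1],[0,0,2.3,0,-1]]
  ]
}}

```text
t: 19.55
eef_pos: [456.9, -403.6, 83.7]
tcp_rot: [3.141, -0.0, 1.744]
ft_force: [0.2, 0.7, -1.6]
opening: 0.166
grip_force: 30.0
```

Call:
{"method": "step_arm", "body": {
  "plan": [
    [[0,0,0.5,0,-1],[0,0,1,0,-1],[0,0,1.2,0,-1],[0,0,1.2,0,-1],[0,0,1.2,0,-1]]
  ]
}}

```text
t: 19.97
eef_pos: [456.9, -403.8, 83.3]
tcp_rot: [3.141, 0.0, 1.744]
ft_force: [-0.5, 3.4, 7.8]
opening: 0.165
grip_force: 30.0
```

Call:
{"method": "step_arm", "body": {
  "plan": [
    [[0,0,0.2,0,-1],[0,0,0.2,0,-1],[0,0,0.2,0,-1]]
  ]
}}

```text
t: 20.22
eef_pos: [456.9, -403.8, 83.2]
tcp_rot: [3.141, 0.0, 1.744]
ft_force: [-1.5, 2.8, 9.3]
opening: 0.167
grip_force: 30.0
```

Call:
{"method": "step_arm", "body": {
  "plan": [
    [[1,0,0.2,0,-1],[3,0,0.4,0,-1],[6,0,0.6,0,-1],[10,0,0.7,0,-1],[14,0,0.8,0,-1],[18,0,0.8,0,-1],[22,0,0.8,0,-1],[26,0,0.8,0,-1]]
  ]
}}

```text
t: 20.88
eef_pos: [453.8, -380.8, 83.3]
tcp_rot: [3.138, 0.007, 1.744]
ft_force: [1.0, -8.2, 8.4]
opening: 0.168
grip_force: 30.0
```

Call:
{"method": "step_arm", "body": {
  "plan": [
    [[4,0,0,0,-1],[8,0,0,0,-1],[12,0,0.1,0,-1],[16,0,0.1,0,-1],[20,0,0.1,0,-1],[24,0,0.1,0,-1],[28,0,0.2,0,-1]]
  ]
}}

```text
t: 21.47
eef_pos: [448.9, -352.9, 82.8]
tcp_rot: [3.138, 0.006, 1.744]
ft_force: [1.0, -7.3, 8.4]
opening: 0.168
grip_force: 30.0
```

Call:
{"method": "step_arm", "body": {
  "plan": [
    [[4,0,0.1,0,-1],[8,0,0.2,0,-1],[12,0,0.3,0,-1],[16,0,0.4,0,-1],[20,0,0.5,0,-1],[23,0,0.6,0,-1]]
  ]
}}

```text
t: 21.97
eef_pos: [445.3, -330.5, 82.4]
tcp_rot: [3.137, 0.007, 1.745]
ft_force: [1.0, -7.9, 8.2]
opening: 0.164
grip_force: 30.0
```

Call:
{"method": "step_arm", "body": {
  "plan": [
    [[0,0,-10,0,-1],[0,0,-40,0,-1],[0,0,-80,0,-1],[0,0,-120,0,-1],[0,0,-140,0,-1],[35,0,-142,0,-1],[76,0,-142,0,-1],[117,4,-142,0,-1]]
  ]
}}

```text
t: 22.63
eef_pos: [426.0, -211.0, 223.0]
tcp_rot: [3.141, -0.0, 1.742]
ft_force: [0.9, 0.6, -2.4]
opening: 0.165
grip_force: 30.0
```

```bash
python3 - <<'E'
from h import *
go((425,0,222),4.9); go((417,265.5,222),4.9)
E
```

```text
shift [208.1  35.    1.1] turn 4.928694488714541 heading 9.8 tilt [ 1.e-04  1.e-04 -1.e+00] F [ 0.9  0.6 -2.4] pos [ 426. -211.  223.] t 22.6333
shift [471.   72.5   1.1] turn 4.928694488714541 heading 9.8 tilt [ 1.e-04  1.e-04 -1.e+00] F [ 0.9  0.6 -2.4] pos [ 426. -211.  223.] t 22.6333
```

Call:
{"method": "step_arm", "body": {
  "plan": [
    [[205,35,0,5,-1],[205,35,0,5,-1],[205,35,0,5,-1],[205,35,0,5,-1],[205,35,0,5,-1],[465,72,0,5,-1],[465,72,0,5,-1],[465,72,0,5,-1]]
  ]
}}

```text
t: 23.3
eef_pos: [421.5, 122.8, 223.1]
tcp_rot: [3.141, -0.0, 1.657]
ft_force: [0.7, -0.8, -2.1]
opening: 0.169
grip_force: 30.0
```

```bash
python3 - <<'E'
from h import *
go((416.8,265.5,45),4.9)
E
```

```text
shift [142.6   7.5 178.1] turn 0.025620656480541015 heading 4.9 tilt [ 2.e-04  1.e-04 -1.e+00] F [ 0.7 -0.8 -2.1] pos [421.5 122.8 223.1] t 23.3
```

Call:
{"method": "step_arm", "body": {
  "plan": [
    [[40,2,0,0,-1],[80,4,0,0,-1],[120,6,0,0,-1],[138,7,20,0,-1],[138,7,60,0,-1],[138,7,100,0,-1],[138,7,140,0,-1],[138,7,170,0,-1]]
  ]
}}

```text
t: 23.97
eef_pos: [416.4, 258.7, 50.4]
tcp_rot: [-3.14, 0.001, 1.658]
ft_force: [0.3, -0.2, -3.2]
opening: 0.17
grip_force: 30.0
```

Call:
{"method": "step_arm", "body": {
  "plan": [
    [[0,0,0,0,-1],[0,0,10,0,-1],[0,0,20,0,-1],[0,0,28,0,-1],[0,0,32,0,-1],[0,0,34,0,-1],[0,0,34,0,-1]]
  ]
}}

```text
t: 24.55
eef_pos: [417.6, 259.0, 18.8]
tcp_rot: [3.141, -0.0, 1.657]
ft_force: [0.8, 0.1, -3.0]
opening: 0.169
grip_force: 30.0
```

```bash
python3 - <<'E'
from h import *
go((416.8,265.5,13),4.9)
E
```

```text
shift [ 6.6 -0.2  5.8] turn 0.029701740149945977 heading 4.9 tilt [ 4.e-04  3.e-04 -1.e+00] F [ 0.8  0.1 -3. ] pos [417.6 259.   18.8] t 24.55
```

Call:
{"method": "step_arm", "body": {
  "plan": [
    [[6,0,1,0,-1],[6,0,2,0,-1],[6,0,3,0,-1],[6,0,4,0,-1],[6,0,5,0,-1],[6,0,5,0,-1]]
  ]
}}

```text
t: 25.05
eef_pos: [416.9, 264.9, 13.6]
tcp_rot: [3.142, -0.0, 1.657]
ft_force: [-0.8, 1.4, -0.6]
opening: 0.161
grip_force: 30.0
```

Call:
{"method": "step_arm", "body": {
  "plan": [
    [[0,0,0.4,0,-1],[0,0,0.8,0,-1],[0,0,0.8,0,-1]]
  ]
}}

```text
t: 25.3
eef_pos: [417.0, 264.7, 13.1]
tcp_rot: [3.141, -0.0, 1.657]
ft_force: [-0.5, -2.5, 5.2]
opening: 0.166
grip_force: 30.0
```

Call:
{"method": "step_arm", "body": {
  "plan": [
    [[0,0,0,0,-0.2],[0,0,0,0,-0.2],[0,0,0,0,-0.2],[0,0,0,0,-0.2],[0,0,-10,0,-0.2],[0,0,-40,0,-0.2],[0,0,-80,0,-0.2],[0,0,-120,0,-0.2]]
  ]
}}

```text
t: 25.97
eef_pos: [416.3, 264.6, 134.4]
tcp_rot: [-3.14, 0.001, 1.657]
ft_force: [1.4, -0.4, 0.3]
opening: 0.4
grip_force: 0.0
```

Call:
{"method": "step_arm", "body": {
  "plan": [
    [[-20,20,-60,0,-0.2],[-20,20,-85,0,-0.2],[-20,20,-85,0,-0.2],[-20,20,-85,0,-0.2]]
  ]
}}

```text
t: 26.3
eef_pos: [439.6, 246.7, 220.9]
tcp_rot: [3.136, -0.002, 1.656]
ft_force: [0.4, -0.3, -1.1]
opening: 0.399
grip_force: 0.0
```

```bash
python3 - <<'E'
from h import *
w=env.read_camera("wrist"); t=env.read_camera("top")
a=cv2.resize(w,(400,300)); b=cv2.resize(t[235:310,380:480],(400,300)); cv2.imwrite("pics/end.png",np.hstack([a,b]))
go((417,265,200))
E
```

```text
shift [ 20.2 -19.2  17.4] turn None heading 4.9 tilt [-5.e-04 -1.e-04 -1.e+00] F [-1.   0.  -0.9] pos [437.9 246.5 217.3] t 26.4
```

View pics/end.png

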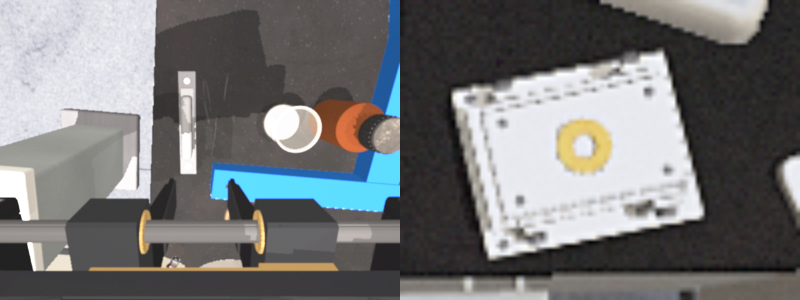

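The file lies flat in its old place, at (187,122) in the left panel. In the right panel the plate is at its stop, with the bush seated at (583,147). Handing in.

```bash
python3 -c "
from cell import env
print(env.job_done())"
```

```text
the job is handed in; nothing more can be done
None
```

The job is handed in and the judge's verdict was not shown: the bush was pressed until it bottomed hard (about 52 N), the edge took three forward strokes at roughly 10–12 N with the file lifted clear on each return, and the file is back flat where it lay.

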